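Swing the gasket carrier to its stop and lock it

ROBOT

A 6-joint arm with a two-finger parallel gripper is mounted at the origin on the work surface. World frame = base frame: x ahead of the robot, y to its left, z up, the work surface at z = 0. Lengths are in m, angles in degrees, forces in N, time in s.
With the tool pointing down it reaches from about 0.4 to 0.825 m from the base axis. Payload 7 kg.
Tool frame: the origin (TCP) lies at the very end of the fingers, on their centre line; the grasp point (between the pads) lies 19 mm behind it; x points along the fingers, z is the direction in which the jaws open and shut, and the axes are right-handed (so a half turn about x gives the same grasp; the last joint's range is limited). The gripper opens to 88 mm and grips with 3 to 60 N. Pads are 19 mm wide; open, the fingers measure 130 mm over their backs; the gripper's body (78 mm by 193 mm) begins 47 mm behind the grasp point.
Start: joints at [-55.399, 20.546, 0.682, 0, -70.136, -16.507], TCP at [0.21, -0.642, 0.227] pointing down, gripper open.
Joint ranges: [-176.03, 176.03], [-82.01, 121.73], [-58.28, 71.71], [-173.87, 95.51], [-174.79, -0.11], [-173.66, 173.66]. Speed limits (degrees/s): [136.94, 136.94, 172.46, 180, 180, 180].

INTERFACE

Orientations are given as [roll, pitch, yaw] about the fixed x, y, z axes, in that order (R = Rz(yaw) Ry(pitch) Rx(roll)).
In Python, from plant import sensors, cams, workorder gives the robot as it stands. The module is installed in compiled form; this text tells all that it offers.
- The arm moves only by the shell command python3 -m handwheel 'ROWS' [OPENING] [FORCE]. ROWS is JSON, one flat list of numbers, 4 for each row, row after row: the shift along the tool's x, y, z in cm, then the turn about the tool's x in degrees. A call has exactly 10 rows; each row is the pose to reach, as a shift and turn from the pose commanded when the call began, along the tool's axes at that moment; what a row does not reach only later rows make up. A row lasts 1/8 s, in which the tool goes at most 62.5 mm and 10.7 degrees, less where a joint would pass 70% of its speed; a pose out of reach is approached as far as the arm can. A call with a gripper value outside its range is refused whole. OPENING is the finger opening in cm, from 0 to 8.76, set as the call begins (- or left out, the last holds). The fingers move at their own pace and stop on an object; FORCE is the grip in N (left out, the last holds). Time passes only in rows, so rows that repeat a pose let the fingers close, or fill a call up. It gives the time, the measured TCP pose, the force and the opening at its end, in the units of the state.
- sensors.get_state(): the state, without advancing time (a new reading comes with each control period).
- cams.capture(name): name is "scene" or "side" or "wrist"; returns a dict with "image" (420x560x3 uint8, red, green, blue), "fov_y" (degrees; the focal length in pixels is half the picture's height over the tangent of half this angle, whatever the lens; pixels are square), "cx", "cy" (the principal point, pixels), "xyz" and "rotation" of the camera in the world. Camera axes: x right, y down, z forward; pixel columns grow to the right and rows downward; lengths in m; the calibration is good to about 2 mm. The wrist camera is an equidistant fisheye: a pixel r from the principal point sees the ray r / f radians off the axis. A picture is of the moment at which its call begins. There is no depth.
- workorder.close_job(): hands the job in, once; it reports no verdict.
The state is a dict: "time_s": time; "joints": joint angles; "qd": joint speeds; "joint_torque": joint torques, N m; "tcp_pos": TCP position; "eef_rot": TCP orientation; "contact_force": force on the tool from outside, world axes, zero at the start; "moment": the same for the moment, N m; "gripper_width": finger opening in m.
Only numpy, scipy, OpenCV 4.12 (cv2) and the standard library are available. Lean on these libraries where they do the work, as an engineer would, in place of code of your own. Each camera call takes 0.05 s, during which the arm holds its last target.

TASK

Swing the gasket carrier plate round on its pivot by pushing it sideways near its free corner until its edge bears against the tip of the stop screw, wherever that has been set; press gently there (about 10 N is right, 20 N is too much). Then take the clamp pin from its holder and put it down through the carrier's hole into the jig's slot until it is fully home, keeping the gasket seated on the carrier and leaving everything else on the bench where it is.

Things in the scene. Friction and masses are not known exactly. Their poses are not given: they have to be found in the camera images.
- jig: Dark steel base plate 245 x 240 x 20 mm, fixed to the bench. Origin: on the pivot pin's axis, at the underside; z up, +x from the pivot to the slot end, +y towards the stop; it spans x -40 to 205, y -110 to 130 mm. A 12 mm pivot pin with a 24 mm cap (top 40 mm above the bench) stands at the origin.
- carrier: Loose aluminium plate 220 x 110 x 12 mm, about 0.75 kg, flat on the jig; its 13 mm hole sits on the 12 mm pivot pin, so it swings, smooth, oiled, dragging 1 to 4 N at its free corner. Origin: pivot hole, underside; +x along its length; spans x -30 to 190, y -30 to 80 mm. Heading minus the jig's: -0.65 to -0.35 rad at the start, between -0.07 and 0.07 when its +y edge is on the stop screw.
- carrier_corner (a point): The carrier's free corner to push near: at carrier x 190, y -30 mm, half-way up the 12 mm edge. Pushing on the long -y edge (y = -30 mm) within some 60 mm of it, towards carrier +y, swings the carrier to the stop (counter-clockwise from above).
- carrier_hole (a point): Centre of the 17 mm through hole near the carrier's free end, at its top face: carrier x 165, y 25 mm, 12 mm above the underside. The clamp pin goes through it.
- slot_mid (a point): Middle of the through slot in the jig, at its top face, 20 mm above the bench: jig x 165, y 25 mm; 20 mm wide along jig x, 40 mm long along jig y. The carrier's hole lies over it at any heading that the stop screw can give.
- gasket: Loose flat ring gasket, 84 mm outside, 51 mm inside, 4.5 mm thick, lying on the carrier round a low 48 mm boss. Origin: centre of its underside.
- seat (a point): Centre of the gasket's place on the carrier's top face, carrier x 85, y 25 mm.
- pin_grip (a point): Steel clamp pin, 75 mm long, 0.12 kg, upright in its holder. From the foot: shaft 14 mm across, 30 mm long, its first 6 mm tapered from 7 mm; flange 28 mm across from 30 to 35 mm; round grip 22 mm across from 35 to 75 mm. This point: middle of the grip, 25 mm above the flange's underside; z runs up the pin. Fully home, the flange lies flat on the carrier.
- pin_flange (a point): Centre of the underside of the pin's flange.
- holder: Black block 50 x 50 x 36 mm fixed to the bench, with an 18 mm hole 33 mm deep in its top in which the pin stands, the pin's flange on the block's top. Origin: centre of its underside. It may stand left or right of the jig.
- stack_a: Bystander: wrapped stack of gaskets 68 mm across, 40 mm high. Origin: centre of its underside.
- stack_b: Bystander: wrapped stack of gaskets 90 mm across, 27 mm high. Origin: centre of its underside.
- stack_c: Bystander: wrapped stack of gaskets 56 mm across, 32 mm high. Origin: centre of its underside.
- tape: Bystander: roll of tape lying flat, 72 mm across, 40 mm high. Origin: centre of its underside.
- carton: Bystander: small carton 80 x 60 x 40 mm. Origin: centre of its underside.
- stop: Steel block 30 x 22 x 15 mm fixed on the jig. Origin: foot of its face towards jig -y, at jig x 160, y 98 mm. From it a 9 mm steel stop screw sticks out to -y at the height of the carrier's edge, by 8 to 28 mm: its setting differs each time and is not measured, so the carrier must be felt onto it. Rigid. The carrier stays there when let go.
There are look-alikes about, which are no part of the job. What is shaped like the carrier but green is not meant.

How it is judged (in metres and radians):
On the way, in this order (a step that is already met when the one before it is completed fails the run):
1. the carrier's edge bears on the stop screw with at least 2.5 N (contact force between carrier and stop above 2.5 N), for 0.05 s.
2. the clamp pin is home through the carrier's hole into the slot (horizontal distance between pin_flange and carrier_hole below 0.004 m and horizontal distance between pin_flange and slot_mid below 0.02 m and z of pin_flange in the frame of jig below 0.0345 m and angle between pin_grip's own z axis and vertical below 0.1 rad), for 0.2 s.
At the end, for the whole second after the job is handed in: Clamp pin upright (0.1 rad) in the carrier's hole (its axis within 4 mm) and the jig's slot, flange down on the carrier within 2.5 mm; carrier at its stop heading, within 0.08 rad of the jig's; gasket within 6 mm of its seat; all at rest (all of step 2 and angle between the x axis of carrier and the x axis of jig, either way round below 0.08 rad and distance between gasket and seat below 0.006 m and linear speed of pin below 0.02 m/s and angular speed of carrier below 0.05 rad/s); the robot touches nothing.
It fails at once if the carrier is pressed on the stop screw with over 20 N (contact force between carrier and stop above 20 N).
It fails at once if the fingers push the carrier with over 30 N (contact force between the fingers and carrier above 30 N).
It fails at once if the gasket leaves its seat (distance between gasket and seat above 0.012 m).
It fails at once if a bystander is pushed over 30 mm (distance of any of stack_a, stack_b, stack_c, tape, carton from where it was at the start of the episode above 0.03 m).
It also fails if it takes over 72 s, if anything falls off the work surface, if the arm or the gripper's body presses on something with over 40 N, if the wrist force passes 120 N, or if a joint passes its speed limit or range.

## Working session

There is one attempt and no reset: what is moved stays moved. The work goes in short steps, Python scripts to look and compute and a shell command to move; the robot and the scene stay as the last step left them, time stands still between calls to the robot, and variables do not carry over. Pictures are saved under pics/ and viewed, and the job is handed in when it is done.

```bash
mkdir -p pics; cat > h.py <<'E'
import numpy as np, cv2
from plant import sensors, cams, workorder
def ray(c,u,v):
    f=c['image'].shape[0]/2/np.tan(np.radians(c['fov_y'])/2)
    x,y=u-c['cx'],v-c['cy']
    if c.get('fish'):
        r=np.hypot(x,y);t=r/f
        d=np.array([x/r*np.sin(t),y/r*np.sin(t),np.cos(t)]) if r>0 else np.array([0,0,1.])
    else: d=np.array([x/f,y/f,1.])
    return np.array(c['rotation']).reshape(3,3)@d
def onz(c,u,v,z):
    d=ray(c,u,v);p=np.array(c['xyz']);return p+d*(z-p[2])/d[2]
def proj(c,P):
    f=c['image'].shape[0]/2/np.tan(np.radians(c['fov_y'])/2)
    q=np.array(c['rotation']).reshape(3,3).T@(np.array(P)-np.array(c['xyz']))
    if c.get('fish'):
        t=np.arctan2(np.hypot(q[0],q[1]),q[2]);a=np.hypot(q[0],q[1]);return np.array([c['cx']+f*t*q[0]/a,c['cy']+f*t*q[1]/a])
    return np.array([c['cx']+f*q[0]/q[2],c['cy']+f*q[1]/q[2]])
def cap(n,tag):
    c=cams.capture(n);c['fish']=(n=='wrist')
    cv2.imwrite(f'pics/{tag}.png',c['image'][:,:,::-1]);
    np.save(f'pics/{tag}.npy',c,allow_pickle=True);return c
def load(tag): return np.load(f'pics/{tag}.npy',allow_pickle=True).item()
E
python3 - <<'E'
from h import *
for n in('scene','side','wrist'):
    c=cap(n,n+'0');print(n,c['fov_y'],c['cx'],c['cy'],c['xyz'],np.round(c['rotation'],3).tolist())
s=sensors.get_state();print(s)
E
```

```text
scene 52.615804893810164 270.8099203703962 214.1848556054421 [ 0.90333909 -0.61507457  0.89199231] [-138.888, -0.159, 32.633]
side 57.57789810656552 274.2906215751331 213.58645169667315 [0.16832938 0.70903513 0.61088641] [-123.622, 0.755, -155.355]
wrist 65.70646984690485 274.37028823798613 211.09577887547178 [ 0.13910996 -0.66442614  0.38514727] [163.983, -0.07, 108.037]
{'time_s': 0.15, 'joints': array([-5.54011182e+01,  2.05826884e+01,  6.45516720e-01, -1.43981195e-02,
       -7.01369099e+01, -1.65071424e+01]), 'qd': array([-0.05215785, -0.08622475,  0.18325718,  0.09401883, -0.01458083,
        0.01059655]), 'joint_torque': array([-4.52701242e-04, -5.83273566e+01,  2.93286967e+01,  7.00116992e+00,
        8.73975892e-03, -1.11943264e-04]), 'tcp_pos': array([ 0.20946916, -0.64127669,  0.22582863]), 'eef_rot': array([  6.15310246,  89.92469152, 114.23994105]), 'contact_force': array([ 0.80896774,  0.04204544, -0.43238671]), 'moment': array([-0.00785344,  0.03908519, -0.01951219]), 'gripper_width': 0.08766862408652461}
```

```bash
python3 - <<'E'
s=open('h.py').read()
s=s.replace("np.array(c['rotation']).reshape(3,3)","rot(c['rotation'])")
s=s.replace("def ray","from scipy.spatial.transform import Rotation as Ro\ndef rot(r): return Ro.from_euler('xyz',r,degrees=True).as_matrix()\ndef ray",1)
open('h.py','w').write(s)
E
python3 -c "
from h import *
for n in ('scene0','side0','wrist0'):
    c=load(n);print(n,onz(c,280,210,0))
s=sensors.get_state();print(rot(s['eef_rot']))"
```

```text
scene0 [0.49893963 0.06898836 0.        ]
side0 [ 0.55133643 -0.14657991  0.        ]
wrist0 [ 0.24061436 -0.62358727  0.        ]
[[-5.39630500e-04 -9.50587034e-01 -3.10457726e-01]
 [ 1.19849712e-03 -3.10458163e-01  9.50586289e-01]
 [-9.99999136e-01  1.40882664e-04  1.30680852e-03]]
```

View pics/scene0.png

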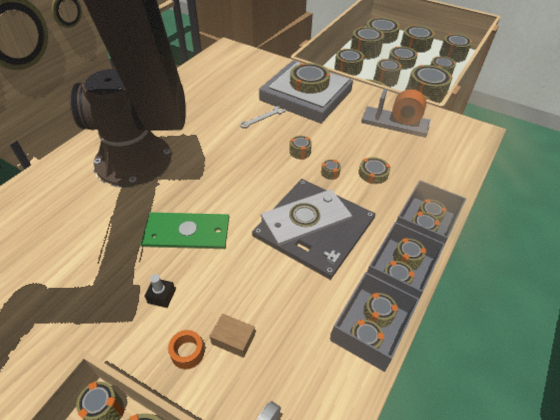

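View pics/side0.png

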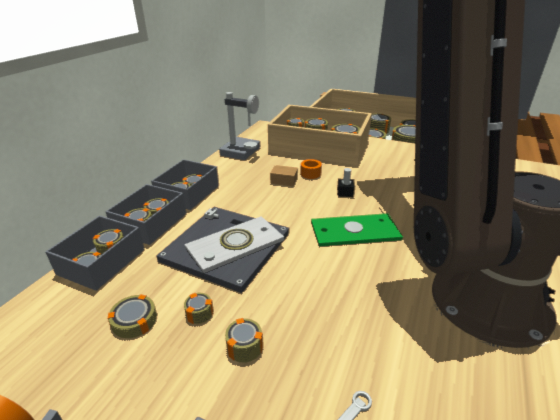

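View pics/wrist0.png

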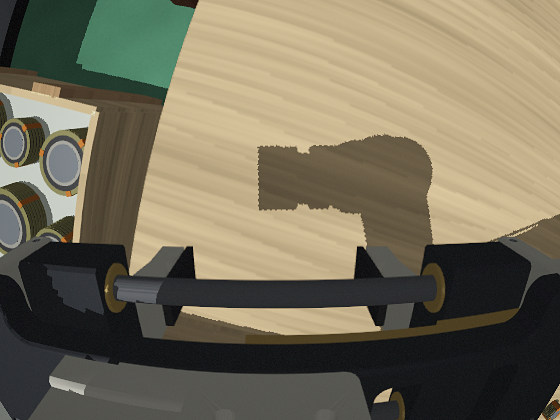

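The scene shows the jig near (313,225) with the aluminium carrier and gasket, the pivot cap near (328,199), the stop at (332,256), and the pin and holder near (158,288). The carton is at (233,334) and the tape at (186,348). A green look-alike plate sits at (187,230). I'll zoom in.

```bash
python3 - <<'E'
from h import *
c=load('scene0')['image'][:,:,::-1];s=load('side0')['image'][:,:,::-1]
cv2.imwrite('pics/z1.png',cv2.resize(c[175:275,250:380],None,fx=6,fy=6,interpolation=cv2.INTER_CUBIC))
cv2.imwrite('pics/z2.png',cv2.resize(s[200:290,155:295],None,fx=5.7,fy=5.7,interpolation=cv2.INTER_CUBIC))
a=cv2.resize(c[265:315,140:190],None,fx=8,fy=8,interpolation=cv2.INTER_CUBIC)
b=cv2.resize(s[160:210,325:375],None,fx=8,fy=8,interpolation=cv2.INTER_CUBIC)
cv2.imwrite('pics/z3.png',np.hstack([a,b]))
E
```

```text
(no output)
```

View pics/z1.png

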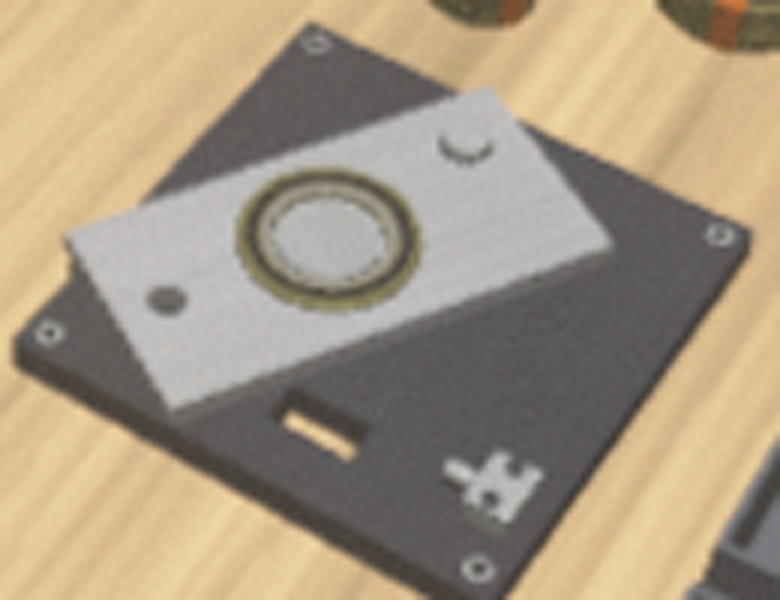

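View pics/z2.png

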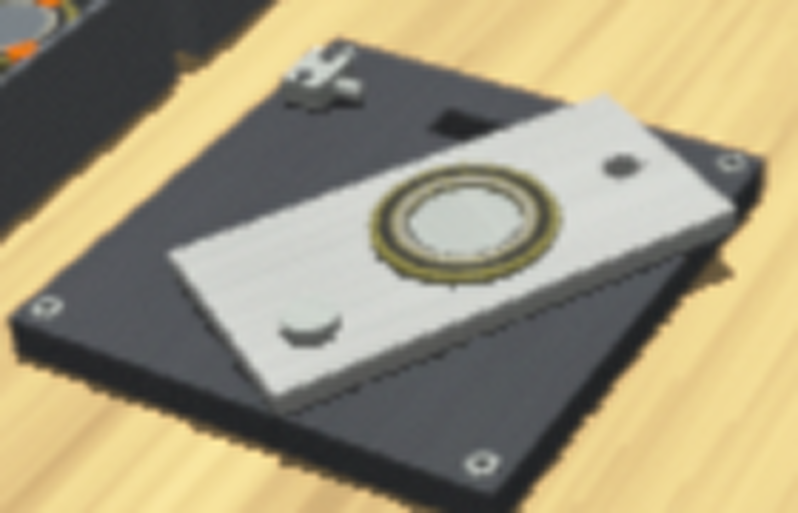

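View pics/z3.png

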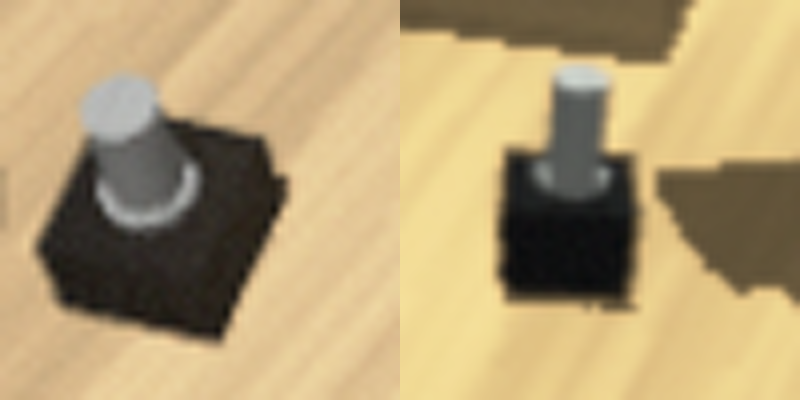

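```bash
cat > fit.py <<'E'
from h import *
from scipy.optimize import least_squares
def fit(cs,obs,x0):
    # obs: list of (cam idx,u,v,(x,y,z))
    def f(p):
        c,s=np.cos(p[2]),np.sin(p[2]);r=[]
        for i,u,v,(x,y,z) in obs:
            r+=list(proj(cs[i],[p[0]+c*x-s*y,p[1]+s*x+c*y,z])-[u,v])
        return r
    q=least_squares(f,x0,loss='soft_l1');return q.x,np.round(np.array(f(q.x)).reshape(-1,2),1).tolist()
E
python3 - <<'E'
from fit import *
cs=[load('scene0'),load('side0')]
Z=lambda u,v:((u+.5)/6-.5+250,(v+.5)/6-.5+175)
S=lambda u,v:((u+.5)/5.7-.5+155,(v+.5)/5.7-.5+200)
J=[(0,*Z(312,22),(-.04,-.11,.02)),(0,*Z(750,235),(-.04,.13,.02)),(0,*Z(15,345),(.205,-.11,.02)),
(1,*S(490,493),(-.04,-.11,.02)),(1,*S(12,322),(-.04,.13,.02)),(1,*S(340,38),(.205,.13,.02)),(1,*S(765,158),(.205,-.11,.02))]
C=[(0,*Z(68,238),(.19,-.03,.032)),(0,*Z(172,410),(.19,.08,.032)),(0,*Z(612,240),(-.03,.08,.032)),(0,*Z(490,88),(-.03,-.03,.032)),(0,*Z(167,300),(.165,.025,.032)),
(1,*S(737,212),(.19,-.03,.032)),(1,*S(605,95),(.19,.08,.032)),(1,*S(170,252),(-.03,.08,.032)),(1,*S(278,398),(-.03,-.03,.032)),(1,*S(622,166),(.165,.025,.032))]
for o in(J,C):
  for sel in([0,1],[0],[1]):
    x,r=fit(cs,[q for q in o if q[0] in sel],[.6,.0,-1.5]);print(x,r)
P=lambda u,v:((u+.5)/8-.5+140,(v+.5)/8-.5+265)
Q=lambda u,v:((u-400+.5)/8-.5+325,(v+.5)/8-.5+160)
top=.036+.045
print('pin top',onz(cs[0],*P(121,106),top),onz(cs[1],*Q(582,78),top))
print('flange',onz(cs[0],*P(148,192),.041),onz(cs[1],*Q(572,177),.041))
for p in((40,248),(125,120),(272,142),(222,318)):print('hold',onz(cs[0],*P(*p),.036))
# all objects, scene then side
for n,a,b,z in(('a',(244,337),(0,0),.04),):pass
for n,i,u,v,z in(('stk',0,300,143,.04),('stk',0,331,166,.032),('stk',0,375,165,.027),('tape',0,186,346,.04),('carton',0,233,330,.04),('stkS',1,244,330,.04),('stkS',1,199,302,.032),('stkS',1,133,312,.027),('tapeS',1,311,165,.04),('cartonS',1,284,173,.04),('green',0,187,230,.012),('greenS',1,355,228,.012)):
    print(n,onz(cs[i],u,v,z).round(3))
E
```

```text
[ 0.60195684  0.14852892 -1.61270965] [[-0.7, 0.0], [0.6, -0.1], [-1.1, -0.7], [0.3, 0.2], [-1.0, -1.1], [-0.6, -0.3], [0.1, -0.1]]
[ 0.60340167  0.14875873 -1.60732877] [[-0.4, 0.3], [1.2, -0.1], [-0.4, -0.2]]
[ 0.60102256  0.14890233 -1.61340484] [[0.5, 0.4], [-0.7, -0.9], [-0.3, -0.2], [0.4, 0.1]]
[ 0.60099527  0.14972238 -2.13098922] [[-1.0, -0.8], [-0.4, 0.1], [-0.0, 0.6], [-0.6, -0.6], [-0.2, 0.1], [-0.5, -0.6], [-0.2, -0.3], [-0.3, 0.4], [-0.6, -0.1], [-0.3, 0.1]]
[ 0.60190917  0.15015286 -2.12846055] [[-0.5, -0.6], [0.1, 0.2], [0.4, 0.6], [-0.3, -0.6], [0.3, 0.2]]
[ 0.600199    0.14961125 -2.13390844] [[-0.1, -0.5], [0.2, -0.2], [0.0, 0.4], [-0.3, -0.1], [0.1, 0.2]]
pin top [ 0.40690227 -0.31780581  0.081     ] [ 0.4055392  -0.31946348  0.081     ]
flange [ 0.40903054 -0.32060847  0.041     ] [ 0.40443748 -0.3150614   0.041     ]
hold [ 0.39280403 -0.3493745   0.036     ]
hold [ 0.38368714 -0.30428029  0.036     ]
hold [ 0.42509953 -0.28662861  0.036     ]
hold [ 0.45171131 -0.33819233  0.036     ]
stk [0.422 0.31  0.04 ]
stk [0.549 0.276 0.032]
stk [0.656 0.357 0.027]
tape [ 0.553 -0.392  0.04 ]
carton [ 0.614 -0.31   0.04 ]
stkS [0.422 0.308 0.04 ]
stkS [0.543 0.278 0.032]
stkS [0.653 0.35  0.027]
tapeS [ 0.543 -0.382  0.04 ]
cartonS [ 0.603 -0.294  0.04 ]
green [ 0.334 -0.135  0.012]
greenS [ 0.325 -0.129  0.012]
```

```bash
python3 -m handwheel '[0.3,-4,3.8,2.5, 0.7,-8,7.7,5, 1,-12,11.5,7.5, 1.3,-16,15.3,10, 1.7,-20,19.2,12.5, 2,-24,23,15, 2.4,-28,26.9,17.5, 2.7,-32,30.7,20, 3.5,-34,35.5,20, 4.5,-36.3,41,20]' 0 20
```

```text
time_s: 1.4
tcp_pos: [0.4275, -0.1376, 0.1814]
eef_rot: [-80.5, 90.0, 7.6]
contact_force: [1.8, 0.6, -0.8]
gripper_width: 0.0007
```

```bash
python3 - <<'E'
from h import *
s=sensors.get_state();print(s['time_s'],s['tcp_pos'],s['contact_force'],s['gripper_width']);R=rot(s['eef_rot']);print(R.round(3))
print('d',R.T@(np.array([.445,.047,.12])-s['tcp_pos'])*100)
E
```

```text
1.4 [ 0.42747419 -0.13756255  0.18135589] [ 1.802548    0.58403747 -0.79559796] 0.0007436443506542423
[[ 0.    -0.999  0.034]
 [ 0.     0.034  0.999]
 [-1.    -0.     0.   ]]
d [ 6.1373336  -1.12441094 18.50457191]
```

```bash
python3 -c "
from h import *
cap('wrist','w1')"
python3 -m handwheel '[0.6,-0.2,4,0, 1.5,-0.4,8,0, 2.5,-0.6,12,0, 4,-0.8,15.5,0, 6,-1.1,18.5,0, 9,-1.1,18.5,0, 12,-1.1,18.5,0, 14,-1.1,18.5,0, 15.6,-1.1,18.5,0, 15.6,-1.1,18.5,0]'
```

```text
time_s: 2.7
tcp_pos: [0.4437, 0.0449, 0.0246]
eef_rot: [121.9, 89.8, -150.1]
contact_force: [-0.8, 0.0, 0.6]
gripper_width: 0.0004
```

View pics/w1.png

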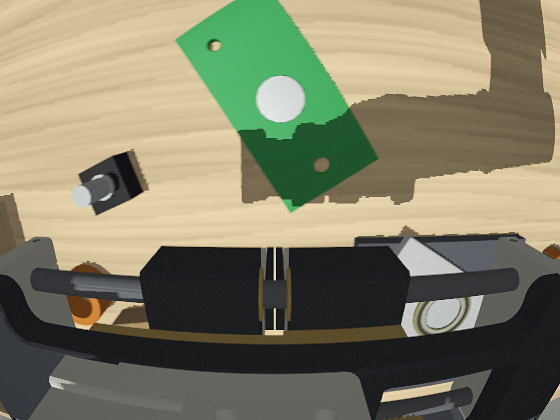

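```bash
python3 - <<'E'
from h import *
c=cap('wrist','w2');s=sensors.get_state();print(s['time_s'],s['tcp_pos'],s['contact_force'],c['xyz'],c['rotation'])
E
```

```text
2.75 [0.44418568 0.0451497  0.02538425] [ 0.37077519 -0.38700925  0.80970197] [0.36989905 0.04767739 0.18421157] [1.64110048e+02 9.37363695e-02 8.80366238e+01]
```

View pics/w2.png

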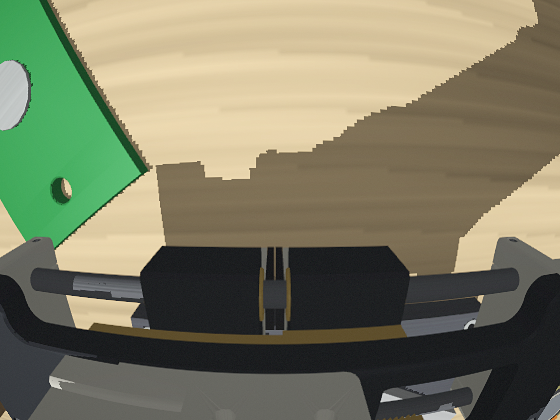

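Pictures: w1 shows the pin in its holder at (75,195) and the green decoy. In w2 the closed fingers hide the jig. Next I'll estimate the screw tip from the fixed cameras.

```bash
python3 - <<'E'
from fit import *
cs=[load('scene0'),load('side0')]
Z=lambda u,v:((u+.5)/6-.5+250,(v+.5)/6-.5+175)
S=lambda u,v:((u+.5)/5.7-.5+155,(v+.5)/5.7-.5+200)
jp=np.array([.602,.1486]);a=-1.6127
R=np.array([[np.cos(a),-np.sin(a)],[np.sin(a),np.cos(a)]])
for z in(.026,.030):
  for c,p in((cs[0],Z(445,466)),(cs[1],S(363,92))):
    print(z,R.T@(onz(c,*p,z)[:2]-jp))
E
```

```text
0.026 [0.15745425 0.08265286]
0.026 [0.16135361 0.08387639]
0.03 [0.16019296 0.08380952]
0.03 [0.15654495 0.08017896]
```

```bash
python3 -m handwheel '[0,0,1,0, 0,-1,0.5,0, 0,-2,0,0, 0,-3,-0.5,0, 0,-4,-1,0, 0,-5,-1.5,0, 0,-6,-2,0, 0,-7,-2.5,0, 0,-8,-3,0, 0,-8.5,-3.3,0]'; python3 -c "
from h import *
cap('scene','s2')
c=cap('side','d2')
print(sensors.get_state()['tcp_pos'],sensors.get_state()['contact_force'])
a=cv2.resize(load('s2')['image'][165:275,250:380,::-1],(390,330),interpolation=cv2.INTER_CUBIC)
b=cv2.resize(c['image'][190:300,155:285,::-1],(390,330),interpolation=cv2.INTER_CUBIC)
cv2.imwrite('pics/z4.png',np.hstack([a,b]))"
```

```text
time_s: 4.0
tcp_pos: [0.5293, 0.0094, 0.0256]
eef_rot: [-68.6, 90.0, 19.4]
contact_force: [-1.5, 1.1, -0.9]
gripper_width: 0.0004
[0.52944698 0.00950609 0.02569148] [-0.71489149  1.38273375 -0.36819439]
```

View pics/z4.png

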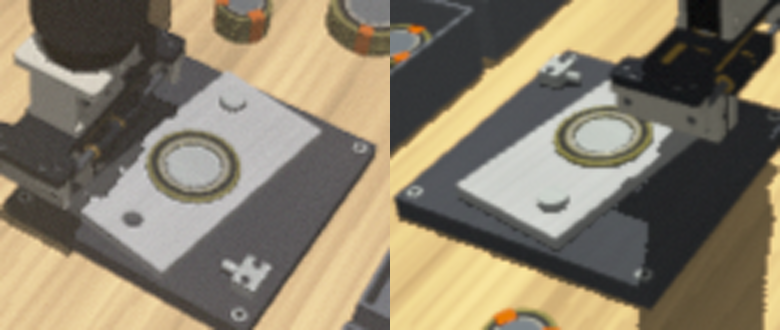

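Left view: the carrier has swung most of the way, with its near corner at (163,271), the hole at (133,218) and the screw tip near (225,265). Next I'll fit the heading.

```bash
python3 - <<'E'
from fit import *
cs=[load('s2')]
Z=lambda u,v:((u+.5)/3-.5+250,(v+.5)/3-.5+165)
C=[(0,*Z(163,271),(.19,.08,.032)),(0,*Z(321,131),(-.03,.08,.032)),(0,*Z(230,71),(-.03,-.03,.032)),(0,*Z(133,218),(.165,.025,.032))]
x,r=fit(cs,C,[.6,.15,-1.7]);print(x,r)
# gap at screw
h=-1.597; print('heading to go',h-x[2], 'mm', (h-x[2])*.150*1000)
E
```

```text
[ 0.60253805  0.15082965 -1.7762884 ] [[-0.3, 0.3], [0.6, -0.1], [-0.3, -0.3], [0.1, 0.0]]
heading to go 0.17928840298747462 mm 26.893260448121193
```

```bash
python3 -m handwheel '[0,-0.3,-0.1,0, 0,-0.6,-0.1,0, 0,-0.9,-0.2,0, 0,-1.1,-0.3,0, 0,-1.3,-0.3,0, 0,-1.5,-0.4,0, 0,-1.6,-0.4,0, 0,-1.7,-0.4,0, 0,-1.8,-0.5,0, 0,-1.8,-0.5,0]'; python3 -c "
from h import *
cap('scene','s3')
for i in range(3):
  cap('scene','tmp');s=sensors.get_state();print(s['tcp_pos'],s['contact_force'],s['moment'])
a=cv2.resize(load('s3')['image'][205:275,250:350,::-1],(800,560),interpolation=cv2.INTER_CUBIC)
cv2.imwrite('pics/z5.png',a)"
```

```text
time_s: 5.35
tcp_pos: [0.5466, 0.0041, 0.0256]
eef_rot: [-67.7, 90.0, 20.4]
contact_force: [-1.7, 0.6, -0.7]
gripper_width: 0.0006
[0.54651477 0.00414159 0.02563687] [-1.36124238 -0.06896857 -1.20560205] [0.03598339 0.42765584 0.01889588]
[0.5465009  0.00413478 0.02566571] [-1.48244369  0.02174636 -0.23893968] [ 0.03339645  0.39818708 -0.05094269]
[0.54652431 0.00413325 0.02566665] [-0.13211746  1.01158246 -1.31211702] [-0.03036528  0.3081134  -0.04171666]
```

View pics/z5.png

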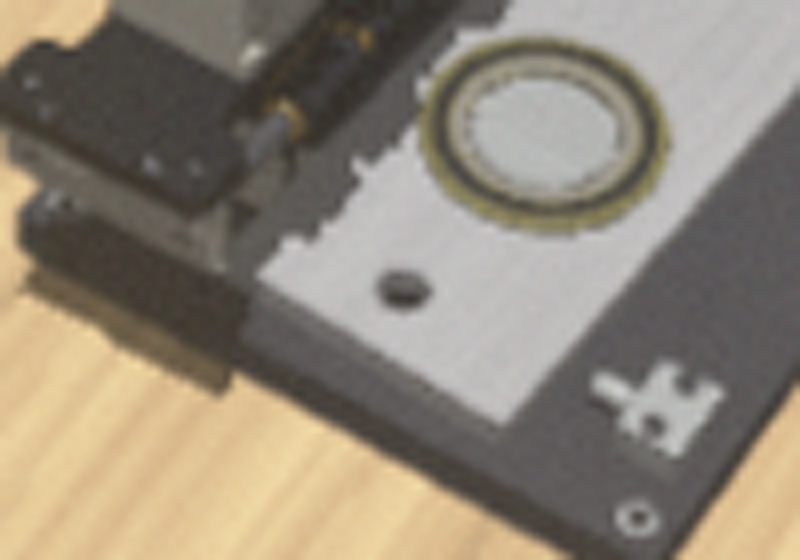

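```bash
python3 - <<'E'
from fit import *
cs=[load('s3')]
Z=lambda u,v:((u+.5)/8-.5+250,(v+.5)/8-.5+205)
C=[(0,*Z(505,427),(.19,.08,.032)),(0,*Z(260,272),(.19,-.03,.032)),(0,*Z(404,289),(.165,.025,.032))]
x,r=fit(cs,C,[.6,.15,-1.7]);print(x,r)
p0=np.array([.602,.1495])
for tip,z in(((592,382),.0265),((592,382),.029)):
  t=onz(cs[0],*Z(*tip),z)[:2]
  e1=onz(cs[0],*Z(505,427),.032)[:2];e2=onz(cs[0],*Z(780,113),.032)[:2]
  d=(e1-e2)/np.linalg.norm(e1-e2);n=np.array([-d[1],d[0]]);print('gap',(t-e1)@n*1000,np.arctan2(d[1],d[0]), t)
E
```

```text
[ 0.5987777   0.14854306 -1.63404556] [[0.7, 0.3], [-4.9, -1.3], [0.4, 0.5]]
gap 9.87399504207887 -1.6655705612562293 [ 0.67780938 -0.0129523 ]
gap 10.687109964636887 -1.6655705612562293 [ 0.67846083 -0.01469155]
```

```bash
python3 -m handwheel '[0,-0.1,0,0, 0,-0.2,0,0, 0,-0.3,-0.1,0, 0,-0.35,-0.1,0, 0,-0.4,-0.1,0, 0,-0.45,-0.1,0, 0,-0.5,-0.1,0, 0,-0.55,-0.1,0, 0,-0.6,-0.1,0, 0,-0.6,-0.1,0]'; python3 -c "
from h import *
cap('scene','s4')
for i in range(3):
  cap('scene','tmp');s=sensors.get_state();print(s['tcp_pos'],s['contact_force'],s['moment'])
a=cv2.resize(load('s4')['image'][205:275,250:350,::-1],(800,560),interpolation=cv2.INTER_CUBIC)
cv2.imwrite('pics/z6.png',a)"
```

```text
time_s: 6.8
tcp_pos: [0.552, 0.0026, 0.0255]
eef_rot: [120.0, 90.0, -152.0]
contact_force: [-2.4, -0.3, -0.1]
gripper_width: 0.0002
[0.5520518  0.00269273 0.02549937] [-2.63983353 -2.09991445  0.61640247] [-0.46408151  0.92259834 -0.05249001]
[0.55206359 0.00272286 0.02553413] [-2.75522428e+00 -1.08404873e+00 -1.10215995e-04] [-0.47437128  0.92699977 -0.0476586 ]
[0.55205483 0.00273987 0.02550955] [-2.41132959 -1.85447692  0.10684931] [-0.53536928  0.96535627 -0.05660945]
```

View pics/z6.png

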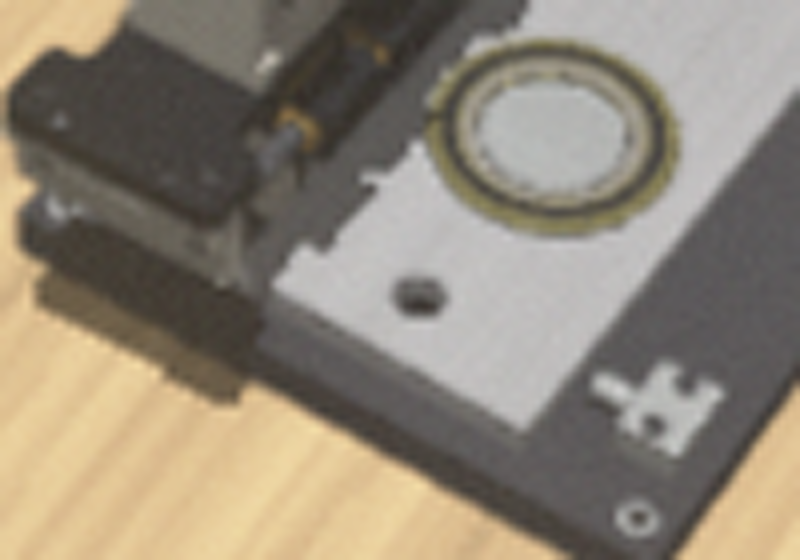

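The edge is still a few mm short of the tip at (595,380), and drag reads about 2.5 N. I'll continue in small steps.

```bash
cat > f.py <<'E'
from h import *
f=[];m=[]
for i in range(3):
  cams.capture('scene');s=sensors.get_state();f.append(s['contact_force']);m.append(s['moment'])
print(s['time_s'],s['tcp_pos'].round(5),np.mean(f,0).round(2),np.mean(m,0).round(3))
E
python3 -m handwheel '[0,-0.02,0,0, 0,-0.04,0,0, 0,-0.07,0,0, 0,-0.1,0,0, 0,-0.12,0,0, 0,-0.15,0,0, 0,-0.17,0,0, 0,-0.2,0,0, 0,-0.2,0,0, 0,-0.2,0,0]'; python3 f.py
python3 -m handwheel '[0,-0.01,0,0, 0,-0.02,0,0, 0,-0.03,0,0, 0,-0.05,0,0, 0,-0.06,0,0, 0,-0.07,0,0, 0,-0.08,0,0, 0,-0.1,0,0, 0,-0.1,0,0, 0,-0.1,0,0]'; python3 f.py
```

```text
time_s: 8.25
tcp_pos: [0.5542, 0.0028, 0.0256]
eef_rot: [-68.8, 90.0, 19.3]
contact_force: [-2.1, -1.3, -0.3]
gripper_width: 0.0005
8.4 [0.55415 0.00276 0.02557] [-2.26 -1.43 -0.68] [-0.397  0.826 -0.053]
time_s: 9.65
tcp_pos: [0.5551, 0.0027, 0.0256]
eef_rot: [-73.7, 90.0, 14.4]
contact_force: [-1.6, -1.2, -0.1]
gripper_width: 0.0003
9.8 [0.55512 0.00271 0.02557] [-2.13 -1.07  0.05] [-0.474  0.898 -0.038]
```

```bash

python3 -m handwheel '[0,-0.01,0,0, 0,-0.02,0,0, 0,-0.03,0,0, 0,-0.04,0,0, 0,-0.05,0,0, 0,-0.06,0,0, 0,-0.07,0,0, 0,-0.08,0,0, 0,-0.08,0,0, 0,-0.08,0,0]'; python3 f.py; python3 -c "
from h import *
cap('scene','s5')
a=cv2.resize(load('s5')['image'][205:275,250:350,::-1],(800,560),interpolation=cv2.INTER_CUBIC)
cv2.imwrite('pics/z7.png',a)"
```

```text
time_s: 11.05
tcp_pos: [0.5559, 0.0027, 0.0256]
eef_rot: [-59.7, 90.0, 28.4]
contact_force: [-2.8, -0.2, 0.1]
gripper_width: 0.0003
11.2 [0.5559  0.00266 0.02557] [-1.92 -0.85  0.02] [-0.475  0.957 -0.004]
```

View pics/z7.png

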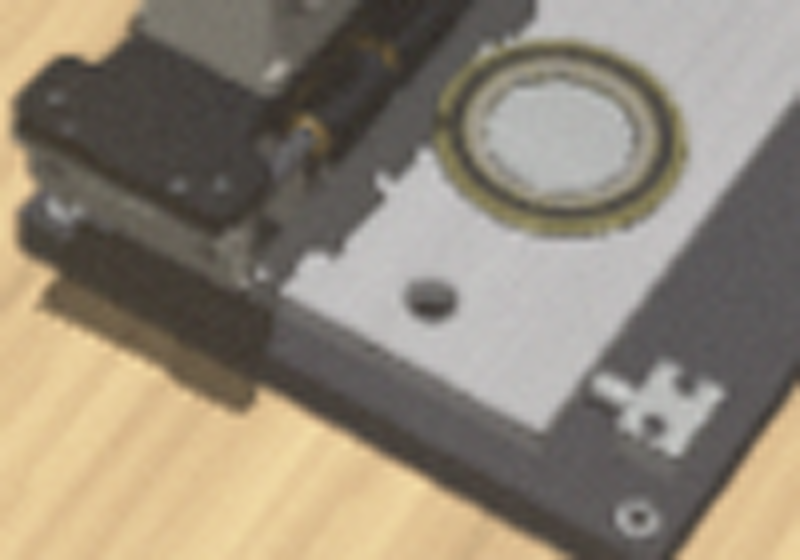

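The gap is nearly closed: the edge is at about (578,385) and the tip at (595,382).

```bash

python3 -m handwheel '[0,-0.01,0,0, 0,-0.02,0,0, 0,-0.03,0,0, 0,-0.04,0,0, 0,-0.05,0,0, 0,-0.06,0,0, 0,-0.07,0,0, 0,-0.07,0,0, 0,-0.07,0,0, 0,-0.07,0,0]'; python3 f.py
```

```text
time_s: 12.5
tcp_pos: [0.5566, 0.0027, 0.0256]
eef_rot: [-57.8, 90.0, 30.3]
contact_force: [-2.6, -1.3, -0.6]
gripper_width: 0.0006
12.65 [0.55661 0.00265 0.02557] [-2.68 -1.29  0.05] [-0.44   0.97  -0.001]
```

```bash

python3 -m handwheel '[0,-0.01,0,0, 0,-0.02,0,0, 0,-0.03,0,0, 0,-0.04,0,0, 0,-0.05,0,0, 0,-0.06,0,0, 0,-0.06,0,0, 0,-0.06,0,0, 0,-0.06,0,0, 0,-0.06,0,0]'; python3 f.py
```

```text
time_s: 13.9
tcp_pos: [0.5573, 0.0026, 0.0256]
eef_rot: [-90.8, 90.0, -2.7]
contact_force: [-3.1, -0.8, 0.3]
gripper_width: -0.0001
14.05 [0.55724 0.00262 0.02558] [-3.12 -1.24  0.03] [-0.451  1.018  0.005]
```

```bash

python3 -m handwheel '[0,-0.01,0,0, 0,-0.02,0,0, 0,-0.03,0,0, 0,-0.04,0,0, 0,-0.05,0,0, 0,-0.06,0,0, 0,-0.06,0,0, 0,-0.06,0,0, 0,-0.06,0,0, 0,-0.06,0,0]'; python3 f.py
```

```text
time_s: 15.3
tcp_pos: [0.5578, 0.0026, 0.0256]
eef_rot: [77.2, 90.0, 165.3]
contact_force: [-3.3, -1.5, 0.0]
gripper_width: 0.0004
15.45 [0.55781 0.00259 0.02557] [-2.74 -1.45 -0.05] [-0.571  1.091  0.027]
```

```bash

python3 -m handwheel '[0,-0.01,0,0, 0,-0.02,0,0, 0,-0.03,0,0, 0,-0.04,0,0, 0,-0.05,0,0, 0,-0.06,0,0, 0,-0.06,0,0, 0,-0.06,0,0, 0,-0.06,0,0, 0,-0.06,0,0]'; python3 f.py
```

```text
time_s: 16.7
tcp_pos: [0.5584, 0.0026, 0.0255]
eef_rot: [114.9, 90.0, -157.0]
contact_force: [-3.9, -1.5, 0.4]
gripper_width: 0.0005
16.85 [0.55844 0.0026  0.02556] [-2.89 -1.79 -0.12] [-0.601  1.127  0.026]
```

```bash

python3 -m handwheel '[0,-0.01,0,0, 0,-0.02,0,0, 0,-0.03,0,0, 0,-0.04,0,0, 0,-0.05,0,0, 0,-0.06,0,0, 0,-0.06,0,0, 0,-0.06,0,0, 0,-0.06,0,0, 0,-0.06,0,0]'; python3 f.py;python3 -c "
from h import *
cap('scene','s6');cap('side','d6')
a=cv2.resize(load('s6')['image'][235:275,300:350,::-1],(500,400),interpolation=cv2.INTER_CUBIC)
b=cv2.resize(load('d6')['image'][195:235,190:220,::-1],(300,400),interpolation=cv2.INTER_CUBIC)
cv2.imwrite('pics/z8.png',np.hstack([a,b]))"
```

```text
time_s: 18.1
tcp_pos: [0.5587, 0.0025, 0.0255]
eef_rot: [100.7, 90.0, -171.2]
contact_force: [-4.9, -1.2, 1.4]
gripper_width: 0.0006
18.25 [0.55873 0.0025  0.02552] [-4.83 -1.27  1.19] [-0.455  1.77   0.034]
```

View pics/z8.png

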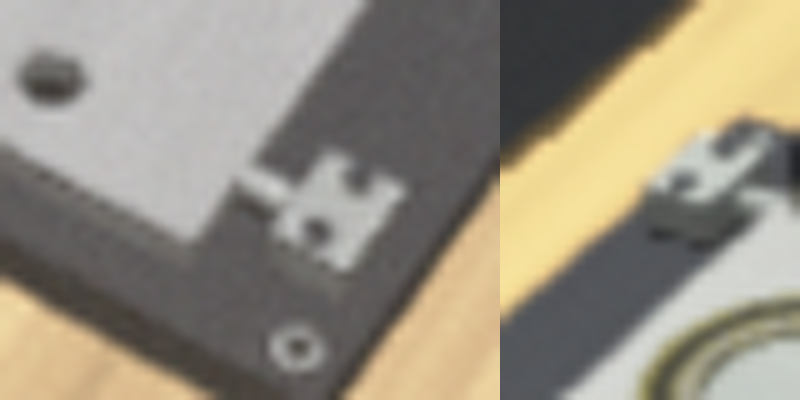

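The screw tip at (240,180) now touches the edge and the force is rising. I'll press gently.

```bash

python3 -m handwheel '[0,-0.01,0,0, 0,-0.02,0,0, 0,-0.03,0,0, 0,-0.04,0,0, 0,-0.05,0,0, 0,-0.05,0,0, 0,-0.05,0,0, 0,-0.05,0,0, 0,-0.05,0,0, 0,-0.05,0,0]'; python3 f.py
```

```text
time_s: 19.6
tcp_pos: [0.5588, 0.0025, 0.0255]
eef_rot: [100.0, 89.9, -171.9]
contact_force: [-6.8, 0.3, 2.3]
gripper_width: 0.0007
19.75 [0.55876 0.00246 0.02545] [-6.93 -0.81  2.6 ] [-0.235  2.31   0.054]
```

```bash

python3 -m handwheel '[0,-0.02,0,0, 0,-0.03,0,0, 0,-0.04,0,0, 0,-0.05,0,0, 0,-0.06,0,0, 0,-0.07,0,0, 0,-0.07,0,0, 0,-0.07,0,0, 0,-0.07,0,0, 0,-0.07,0,0]'; python3 f.py
```

```text
time_s: 21.0
tcp_pos: [0.5589, 0.0024, 0.0254]
eef_rot: [98.7, 89.9, -173.2]
contact_force: [-9.4, 0.2, 5.0]
gripper_width: 0.0007
21.15 [0.55885 0.00244 0.02539] [-8.86  0.16  4.12] [0.147 3.092 0.077]
```

Now about 9 N at the finger, so the carrier is firmly on the stop. I'll back straight off, rise and go over to the pin.

```bash

python3 -m handwheel '[0,1.5,0,0, 0,4,0,0, -4,6,-1,0, -8,8,-4,0, -11,10,-9,0, -12,12,-14,0, -12,13,-19,0, -12,13,-24,0, -12,13,-28,0, -12,13,-30.5,0]'; python3 - <<'E'
from h import *
c=cap('wrist','w3');cap('scene','s7');cap('side','d7')
s=sensors.get_state();print(s['time_s'],s['tcp_pos']);print(rot(s['eef_rot']).round(3))
w=load('w1');print('w1 pin top',onz(w,82,197,.081))
for n in('w1','w3'):
    print(proj(load(n),[.4062,-.3186,.081]))
E
```

```text
time_s: 22.4
tcp_pos: [0.4208, -0.2998, 0.1461]
eef_rot: [-107.5, 89.8, -19.5]
contact_force: [1.0, -0.3, -0.2]
gripper_width: 0.0004
22.55 [ 0.42053308 -0.29885844  0.1457217 ]
[[ 0.002 -0.999  0.035]
 [-0.001  0.035  0.999]
 [-1.    -0.002 -0.001]]
w1 pin top [ 0.40815148 -0.31617164  0.081     ]
[ 79.65356812 195.10179715]
[247.56022293 205.01515152]
```

View pics/w3.png

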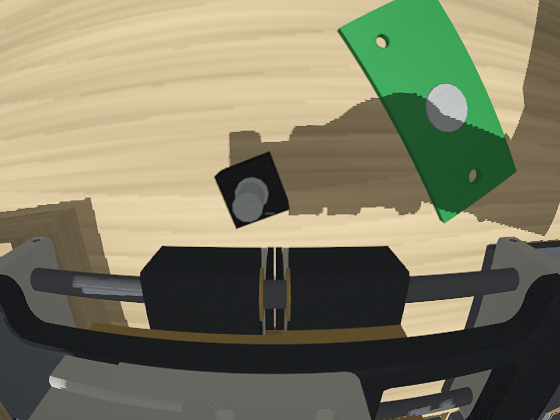

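```bash
python3 - <<'E'
from h import *
a=cv2.resize(load('s7')['image'][175:275,250:380,::-1],(780,600),interpolation=cv2.INTER_CUBIC)
cv2.imwrite('pics/z9.png',a)
a=cv2.resize(load('d7')['image'][195:290,155:285,::-1],(780,570),interpolation=cv2.INTER_CUBIC)
cv2.imwrite('pics/z10.png',a)
E
```

```text
(no output)
```

View pics/z9.png

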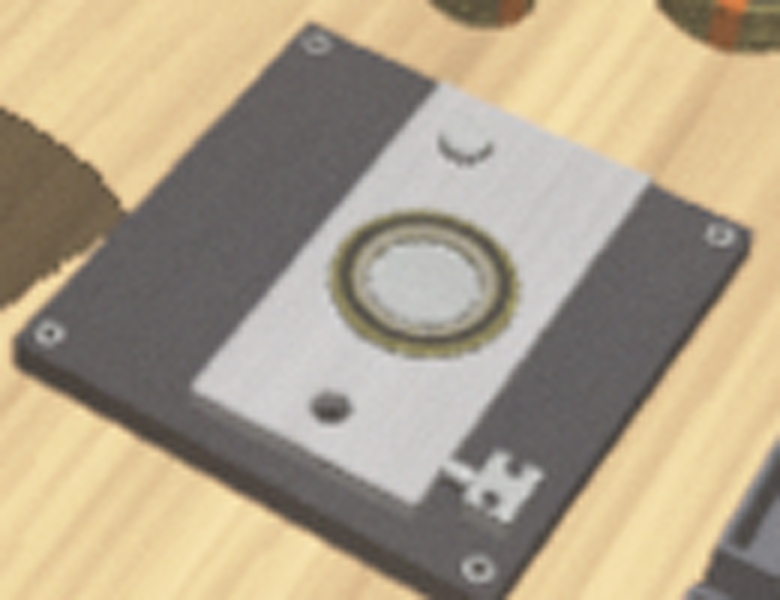

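View pics/z10.png

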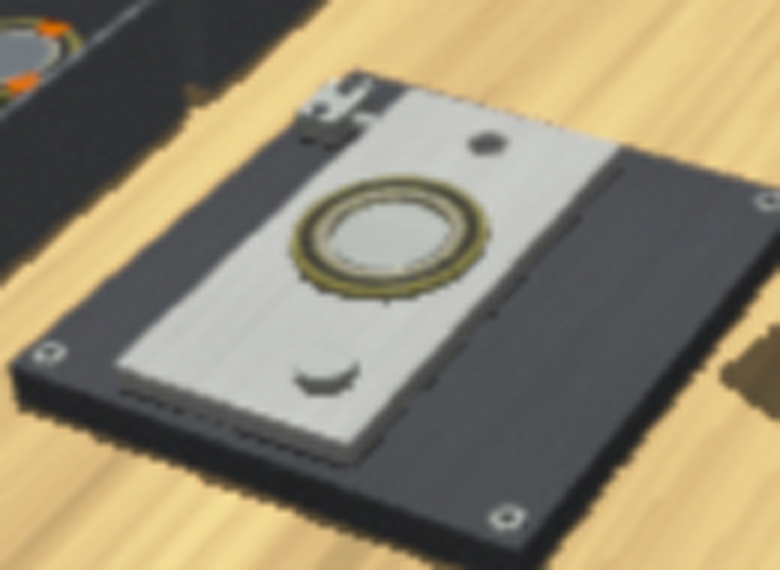

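w3 shows the pin top at (247,206), matching the two-camera estimate. z9 and z10 show the carrier on the screw, the gasket seated, and the hole at (331,407) and (488,144). Next I'll compute the positions.

```bash
python3 - <<'E'
from fit import *
cs=[load('s7'),load('d7')]
Z=lambda u,v:((u+.5)/6-.5+250,(v+.5)/6-.5+175)
S=lambda u,v:((u+.5)/6-.5+155,(v+.5)/6-.5+195)
C=[(0,*Z(193,387),(.19,-.03,.032)),(0,*Z(418,505),(.19,.08,.032)),(0,*Z(650,182),(-.03,.08,.032)),(0,*Z(438,83),(-.03,-.03,.032)),(0,*Z(331,407),(.165,.025,.032)),
(1,*S(620,150),(.19,-.03,.032)),(1,*S(403,86),(.19,.08,.032)),(1,*S(117,363),(-.03,.08,.032)),(1,*S(353,447),(-.03,-.03,.032)),(1,*S(488,144),(.165,.025,.032))]
for sel in([0,1],[0],[1]):
    x,r=fit(cs,[q for q in C if q[0] in sel],[.6,.15,-1.6]);print(x,r)
    c,s=np.cos(x[2]),np.sin(x[2]);print('hole',x[0]+c*.165-s*.025,x[1]+s*.165+c*.025)
print(onz(cs[0],*Z(331,407),.032),onz(cs[1],*S(488,144),.032))
s=sensors.get_state();R=rot(s['eef_rot']);print('d',R.T@(np.array([.4062,-.3186,.048])-s['tcp_pos'])*100)
E
```

```text
[ 0.60112599  0.14987076 -1.5808437 ] [[-0.6, 0.5], [-0.3, 0.3], [-0.1, -1.0], [-0.0, -0.2], [-0.0, 0.0], [-0.2, -1.1], [1.0, 0.5], [-0.6, 0.7], [-0.4, -0.4], [-0.6, -0.0]]
hole 0.6244669369445416 -0.015372093423620538
[ 0.60191078  0.15023612 -1.58363978] [[-0.4, 0.4], [-0.2, 0.3], [0.2, -0.9], [0.3, -0.2], [0.1, 0.0]]
hole 0.624789610286554 -0.015071348305008479
[ 0.60038327  0.14965638 -1.57938215] [[0.0, -1.1], [1.1, 0.5], [-0.3, 0.7], [-0.1, -0.3], [-0.4, -0.0]]
hole 0.6239657048027747 -0.015552182595715154
[ 0.62446417 -0.0152163   0.032     ] [ 0.62285144 -0.01587073  0.032     ]
d [ 9.77059956  1.38265677 -2.01757548]
```

```bash

python3 -m handwheel '[0,0.5,-0.7,0, 0,1,-1.4,0, 0,1.4,-2,0, 1,1.4,-2,0, 3,1.4,-2,0, 5,1.4,-2,0, 7,1.4,-2,0, 8.7,1.4,-2,0, 9.7,1.4,-2,0, 9.7,1.4,-2,0]' 6 25; python3 f.py; python3 -c "
from h import *
cap('wrist','w4')"
```

```text
time_s: 23.8
tcp_pos: [0.405, -0.3173, 0.0478]
eef_rot: [74.9, 89.9, 163.0]
contact_force: [-0.5, -0.5, 0.8]
gripper_width: 0.0598
23.95 [ 0.40594 -0.31767  0.04909] [-0.66 -0.09 -0.02] [-0.044 -0.033  0.01 ]
```

View pics/w4.png

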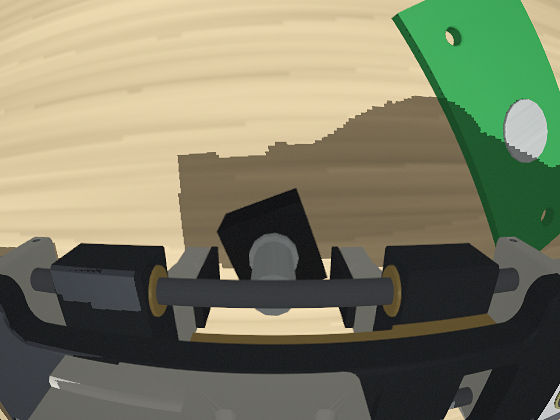

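The pin stands centred between the pads at (274,270). I'll close the gripper.

```bash

python3 -m handwheel '[0,0,0,0, 0,0,0,0, 0,0,0,0, 0,0,0,0, 0,0,0,0, 0,0,0,0, 0,0,0,0, 0,0,0,0, 0,0,0,0, 0,0,0,0]' 1 30; python3 f.py
```

```text
time_s: 25.25
tcp_pos: [0.4055, -0.3175, 0.0486]
eef_rot: [-95.7, 90.0, -7.6]
contact_force: [-0.4, -0.8, 0.6]
gripper_width: 0.0212
25.4 [ 0.40552 -0.31755  0.04859] [-0.14 -0.05  1.01] [-0.03   0.018 -0.   ]
```

```bash

python3 -m handwheel '[-2,0,0,0, -5,0,0,0, -8,-0.7,1,0, -9,-4,6,0, -9,-7.4,11,0, -9,-10.7,16,0, -9,-14,21,0, -9,-17.4,26,0, -9,-19.5,29,0, -9,-20.7,30.9,0]'; python3 f.py; python3 -c "
from h import *
cap('wrist','w5');cap('scene','s8');cap('side','d8')
print(rot(sensors.get_state()['eef_rot']).round(4))
a=cv2.resize(load('s8')['image'][170:270,250:350,::-1],(400,400),interpolation=cv2.INTER_CUBIC)
b=cv2.resize(load('d8')['image'][150:250,180:280,::-1],(400,400),interpolation=cv2.INTER_CUBIC)
cv2.imwrite('pics/z11.png',np.hstack([a,b]))"
```

```text
time_s: 26.65
tcp_pos: [0.6231, -0.0139, 0.1378]
eef_rot: [96.0, 89.9, -175.8]
contact_force: [-0.6, -0.6, -0.9]
gripper_width: 0.0216
26.8 [ 0.62246 -0.01511  0.1379 ] [ 0.77 -0.11 -0.83] [ 0.022 -0.15  -0.038]
[[-6.000e-04 -9.994e-01  3.420e-02]
 [-0.000e+00  3.420e-02  9.994e-01]
 [-1.000e+00  6.000e-04 -1.000e-04]]
```

View pics/w5.png

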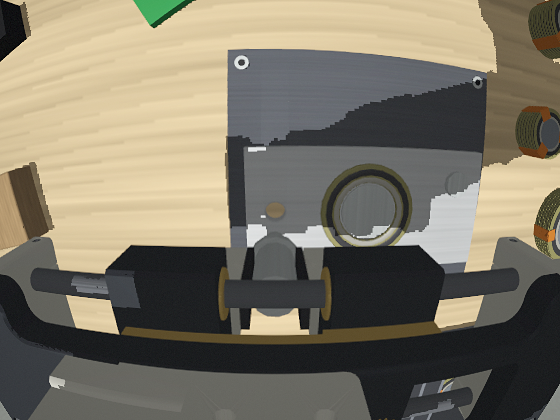

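View pics/z11.png

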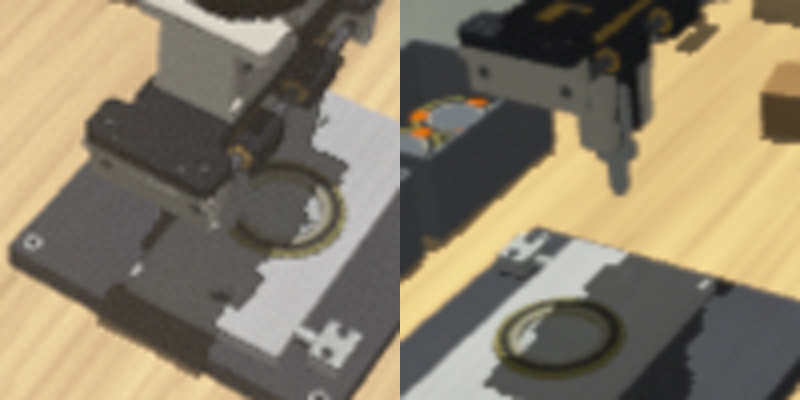

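w5 shows the hole at (276,210), just ahead of the gripped pin, which is centred at (275,265). I'll compute the hole position from this view.

```bash
python3 - <<'E'
from h import *
w=load('w5');print(onz(w,276,210,.032),proj(w,[.6243,-.0153,.032]))
print('w4 pin flange px pred',proj(load('w4'),[.4062,-.3175,.041]))
d=load('d8');print('side foot px->',onz(d,180+620/4,150+192/4,.0957))
# flange centre predicted at wrist now for tcp-offset .7mm
s=sensors.get_state();print(s['tcp_pos'])
im=w['image'][185:300,220:330,::-1];cv2.imwrite('pics/z12.png',cv2.resize(im,None,fx=5,fy=5,interpolation=cv2.INTER_CUBIC))
E
```

```text
[ 0.62345    -0.01377159  0.032     ] [274.23217107 211.02091882]
w4 pin flange px pred [274.62762717 256.03858775]
side foot px-> [ 0.38405676 -0.12106455  0.0957    ]
[ 0.62186425 -0.01647183  0.1384795 ]
```

View pics/z12.png

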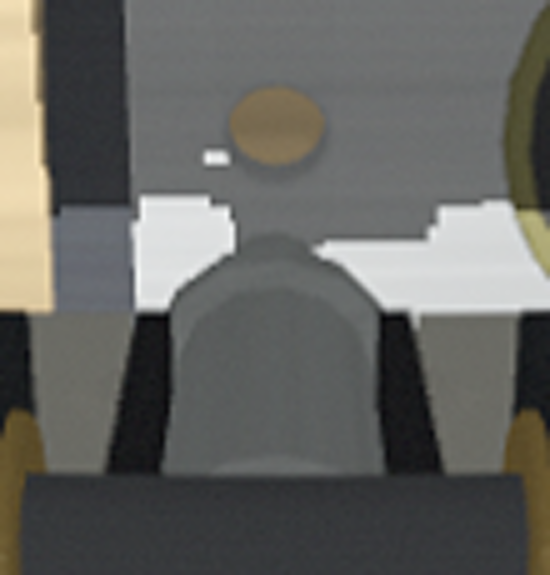

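```bash
python3 - <<'E'
from h import *
d=load('d8');print('side foot->',onz(d,235,198,.0957))
P=[]
for i in range(4):
    cams.capture('side');s=sensors.get_state();P.append(s['tcp_pos'])
print(np.array(P).round(4),np.array(s['joints']))
E
```

```text
side foot-> [ 0.62184986 -0.01814829  0.0957    ]
[[ 0.622  -0.0165  0.1387]
 [ 0.6221 -0.0165  0.1387]
 [ 0.6222 -0.0164  0.1388]
 [ 0.6223 -0.0163  0.1388]] [ 1.64398905e+01  1.95256786e+01 -1.29494702e+01 -1.54084687e-03
 -5.75080299e+01 -1.08403960e+02]
```

```bash

python3 -m handwheel '[1,-0.15,0.13,0, 3,-0.15,0.13,0, 5,-0.15,0.13,0, 5.8,-0.15,0.13,0, 6.2,-0.15,0.13,0, 6.5,-0.15,0.13,0, 6.8,-0.15,0.13,0, 7.1,-0.15,0.13,0, 7.4,-0.15,0.13,0, 7.4,-0.15,0.13,0]'; python3 f.py; python3 -c "
from h import *
cap('wrist','w6');cap('side','d9')
a=cv2.resize(load('w6')['image'][185:300,220:330,::-1],(400,420),interpolation=cv2.INTER_CUBIC)
b=cv2.resize(load('d9')['image'][170:250,190:270,::-1],(400,420),interpolation=cv2.INTER_CUBIC)
cv2.imwrite('pics/z13.png',np.hstack([a,b]))"
```

```text
time_s: 28.4
tcp_pos: [0.624, -0.0144, 0.0643]
eef_rot: [102.3, 90.0, -169.6]
contact_force: [-0.1, -0.6, -1.1]
gripper_width: 0.0213
28.55 [ 0.62429 -0.01432  0.06466] [ 0.14 -0.06 -0.96] [-0.005 -0.022 -0.031]
```

View pics/z13.png

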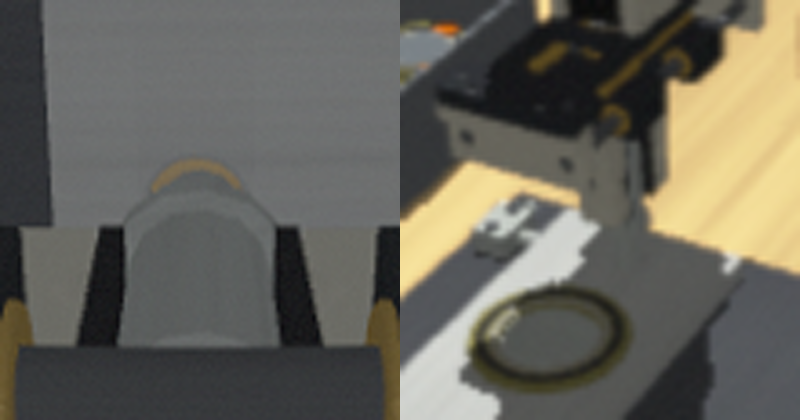

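The foot is in the hole with no contact force and is centred. I'll carry on down.

```bash

python3 -m handwheel '[0.3,0,0,0, 0.6,0,0,0, 0.9,0,0,0, 1.2,0,0,0, 1.4,0,0,0, 1.6,0,0,0, 1.7,0,0,0, 1.8,0,0,0, 1.9,0,0,0, 1.9,0,0,0]'; python3 f.py
```

```text
time_s: 29.9
tcp_pos: [0.6241, -0.0143, 0.0455]
eef_rot: [102.1, 90.0, -169.8]
contact_force: [-0.4, -0.4, -1.0]
gripper_width: 0.0213
30.05 [ 0.62423 -0.01432  0.04562] [-0.24 -0.06 -1.12] [-0.052 -0.021 -0.019]
```

```bash

python3 -m handwheel '[0.03,0,0,0, 0.06,0,0,0, 0.09,0,0,0, 0.12,0,0,0, 0.15,0,0,0, 0.15,0,0,0, 0.15,0,0,0, 0.15,0,0,0, 0.15,0,0,0, 0.15,0,0,0]'; python3 f.py
```

```text
time_s: 31.3
tcp_pos: [0.6243, -0.0143, 0.0446]
eef_rot: [-93.8, 90.0, -5.7]
contact_force: [-2.2, 0.3, 5.4]
gripper_width: 0.0214
31.45 [ 0.62427 -0.01432  0.04462] [-2.7   0.41  5.54] [0.152 0.889 0.013]
```

The flange bears on the carrier at the expected height. I'll release and rise.

```bash

python3 -m handwheel '[0,0,0,0, 0,0,0,0, 0,0,0,0, 0,0,0,0, -0.1,0,0,0, -1,0,0,0, -3,0,0,0, -6,0,0,0, -9,0,0,0, -12,0,0,0]' 3.6; python3 -m handwheel '[-2,3,0,0, -3,7,0,0, -3,12,0,0, -3,16,0,0, -3,18,0,0, -3,18,0,0, -3,18,0,0, -3,18,0,0, -3,18,0,0, -3,18,0,0]';  python3 -c "
from h import *
cap('scene','s10');cap('side','d10')
s=sensors.get_state();print(s['time_s'],s['tcp_pos'],s['contact_force'],s['gripper_width'])
a=cv2.resize(load('s10')['image'][175:275,250:350,::-1],(400,400),interpolation=cv2.INTER_CUBIC)
b=cv2.resize(load('d10')['image'][180:280,170:270,::-1],(400,400),interpolation=cv2.INTER_CUBIC)
cv2.imwrite('pics/z14.png',np.hstack([a,b]))"
```

```text
time_s: 32.7
tcp_pos: [0.6242, -0.0144, 0.1658]
eef_rot: [-77.5, 90.0, 10.6]
contact_force: [-0.2, -0.4, 0.1]
gripper_width: 0.0363
time_s: 33.95
tcp_pos: [0.4445, -0.0084, 0.1938]
eef_rot: [118.7, 90.0, -153.2]
contact_force: [1.1, -0.3, 0.2]
gripper_width: 0.0359
34.05 [ 0.444383   -0.00839291  0.19389001] [-0.71075837 -0.40543863  0.25741439] 0.03615481132149923
```

View pics/z14.png

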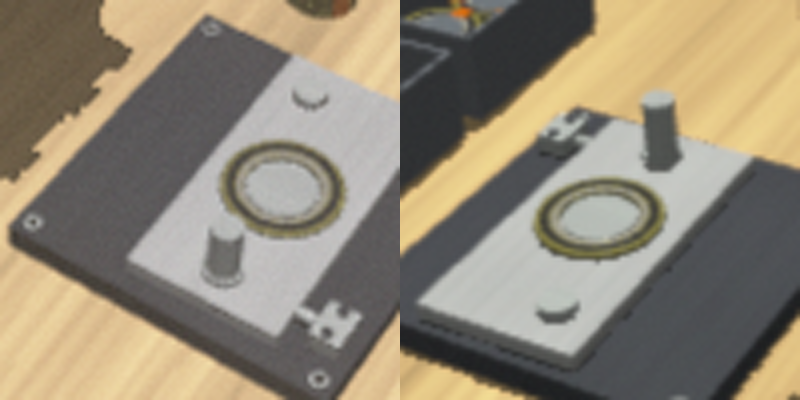

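View pics/s10.png

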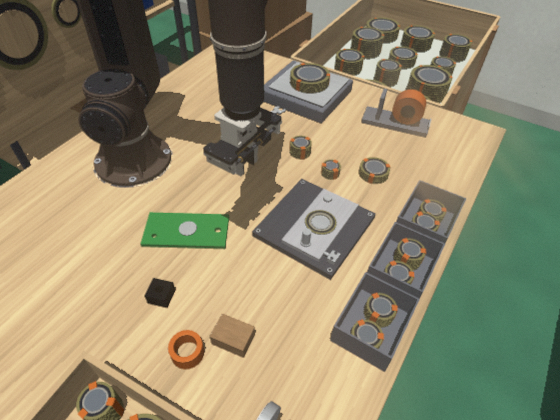

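The pin stands upright with its flange on the carrier, the gasket is seated, and the bystanders haven't moved. One numeric check remains before I hand in.

```bash
python3 - <<'E'
from h import *
a=load('s10');b=load('d10')
for z in(.077,.081):
  print(z,onz(a,250+226/4,175+233/4,z)[:2],onz(b,170+258/4,180+97/4,z)[:2])
print(workorder.close_job())
E
```

```text
0.077 [ 0.62870977 -0.01974071] [ 0.62386329 -0.01639421]
0.081 [ 0.63005766 -0.02266262] [ 0.62045032 -0.01095912]
the job is handed in; nothing more can be done
None
```

The job is handed in. The clamp pin stands through the carrier's hole into the jig's slot, and as far as my checks show its flange is down on the carrier. The interface gave no verdict.

- **Carrier:** I pushed it near its free corner until its edge met the stop screw, then pressed until the finger force read about 9 N sideways. Free drag before contact was about 3 N. The fitted heading is about 0.03 rad from the jig's (limit 0.08).
- **Pin:** I took it from its holder and lowered it into the hole with no contact force until the flange touched. It then pressed down with about 6 N at the expected height (TCP z 0.0446 m). After that I released it and moved the gripper clear.
- **Last pictures:** They show the pin upright, the carrier on the screw, the gasket round its boss and the bystanders in place. I judged the gasket and bystanders by eye only.
- **Checks that disagreed:** I located the pin top from two cameras, assuming its fully-home height.
  - The side camera puts it within about 1 mm of the measured hole centre.
  - The scene camera puts it about 6 mm off, and the two cameras differ from each other by the same amount. I read both pixels by eye from enlarged pictures.
  - At a height 4 mm too high the two cameras differ by about 15 mm. So home fits better, as does the contact force, but these pictures do not fix the pin's axis to within 4 mm.

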